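# Grade the jig's spring plungers and fit the stiffest

## Task

Three spring plungers that look alike lie on the rack plate: starting with the one next to the upright post and working along the row, give each one in turn, where it lies, the same squeeze of about 20 N from end to end, and see how far its pin goes in. Then lay the stiffest one (pin goes in least) on the jig's bare pad, right way up, centred and square with its pin pointing at the tube, and put the weakest one (pin goes in most) in the reject tray. Leave the middling one lying on the rack and do not disturb the other things on the table.

Things in the scene. Friction and masses are not known exactly. Their poses are not given: they have to be found in the camera images.
- rack: bright steel plate, 110 by 290 mm, 10 mm thick, flat on the table and fixed; two thin dark lines divide it into three stations in a row along its y axis, one plunger lying on each. Dark upright post (14 mm thick, top 55 mm above the table) at x +43, y +134 mm, its left end seen from the robot. Origin: centre of the underside (z = 0 is the table).
- station1 (a point): centre, on the plate's top face, of the station next to the upright post
- station2 (a point): centre of the middle station, on the plate's top face; stations are 95 mm apart
- station3 (a point): centre of the station farthest from the post, on the plate's top face
- jig: fixed welding jig: steel base 200 (x) by 120 (y) mm, 10 mm thick, with a pad on the robot's side and, beyond it, a steel tube of 25 mm diameter lying along y in two vee blocks (tube axis at x +30 mm, its top 53 mm above the table). Origin: centre of the underside; x points from the pad to the tube.
- pad (a point): centre of the top face of the jig's bare aluminium pad, 48 (x) by 44 (y) mm, 16 mm above the table; x points to the tube, whose near side is 62 mm away
- tray: reject tray: fixed open grey sheet-metal box, 140 (x) by 110 (y) mm outside, 30 mm high, wall and floor 3 mm. Origin: centre of the underside. It and the jig stand side by side to the robot's right, either one nearer to the rack.
- plunger_a_mid (a point): centre of the dark steel block (36 long in x, 32 wide in y, 36 mm high, 0.15 to 0.35 kg with its pin) of a loose spring plunger, 18 mm above its underside; its x points along the pin. A bright pin 16 mm thick stands out 24 mm from the middle of the block's +x face, so the whole is 60 mm long, from -18 to +42 mm in x. All three look alike, and any of them may lie at any station, pin roughly away from the robot.
- plunger_a_tip (a point): centre of the flat end face of that plunger's pin, 42 mm from the block's centre in x at rest; it moves with the pin
- plunger_a_pin (a joint): how far that plunger's pin is pushed into its block, m: 0 = fully out (at rest), 0.014 = bottomed. A linear spring of a stiffness to be found brings it back out. A squeeze of 20 N sends the pins in about 2 to 3, 4 to 7 and 8 to 14 mm (stiffest to weakest); a grip above about 35 N bottoms more than one and tells nothing. The block slides a few mm while squeezed.
- plunger_b_mid (a point): centre of the dark steel block (36 long in x, 32 wide in y, 36 mm high, 0.15 to 0.35 kg with its pin) of a loose spring plunger, 18 mm above its underside; its x points along the pin. A bright pin 16 mm thick stands out 24 mm from the middle of the block's +x face, so the whole is 60 mm long, from -18 to +42 mm in x. All three look alike, and any of them may lie at any station, pin roughly away from the robot.
- plunger_b_tip (a point): centre of the flat end face of that plunger's pin, 42 mm from the block's centre in x at rest; it moves with the pin
- plunger_b_pin (a joint): how far that plunger's pin is pushed into its block, m: 0 = fully out (at rest), 0.014 = bottomed. A linear spring of a stiffness to be found brings it back out. A squeeze of 20 N sends the pins in about 2 to 3, 4 to 7 and 8 to 14 mm (stiffest to weakest); a grip above about 35 N bottoms more than one and tells nothing. The block slides a few mm while squeezed.
- plunger_c_mid (a point): centre of the dark steel block (36 long in x, 32 wide in y, 36 mm high, 0.15 to 0.35 kg with its pin) of a loose spring plunger, 18 mm above its underside; its x points along the pin. A bright pin 16 mm thick stands out 24 mm from the middle of the block's +x face, so the whole is 60 mm long, from -18 to +42 mm in x. All three look alike, and any of them may lie at any station, pin roughly away from the robot.
- plunger_c_tip (a point): centre of the flat end face of that plunger's pin, 42 mm from the block's centre in x at rest; it moves with the pin
- plunger_c_pin (a joint): how far that plunger's pin is pushed into its block, m: 0 = fully out (at rest), 0.014 = bottomed. A linear spring of a stiffness to be found brings it back out. A squeeze of 20 N sends the pins in about 2 to 3, 4 to 7 and 8 to 14 mm (stiffest to weakest); a grip above about 35 N bottoms more than one and tells nothing. The block slides a few mm while squeezed.
- bolt_rack: steel hex-head bolt standing on its head (head 30 mm across, 12 mm high, shank 18 mm thick, 42 mm tall in all) on the table on the robot's side of the rack. Origin at the underside. A bystander, to be left alone.
- bolt_jig: short steel hex-head bolt standing on its head (30 mm across, 28 mm tall) on the jig's base, beyond the tube. Origin at the underside. A bystander, to be left alone.
- step_block: dark steel step block, 30 by 50 mm, 36 mm high, on the table beyond the rack. Origin at the underside. A bystander, to be left alone.
- collar: dark steel ring, 38 mm across and 18 mm high, on the table beyond the rack. Origin at the underside. A bystander, to be left alone.
- wrench: steel wrench lying at the far side of the table. A bystander, to be left alone.
- screwdriver: screwdriver lying near the robot, to its right. A bystander, to be left alone.
- spray: grey spray can, 60 mm across, 120 mm tall, at the left of the table. Origin at the underside. A bystander, to be left alone.
Not all that is in view belongs to the job. Leave any green look-alike of the part that bears plunger_b_mid alone. Leave any green look-alike of the part that bears plunger_a_mid alone.

How it is judged (in metres and radians):
On the way, in this order (a step that is already met when the one before it is completed fails the run):
1. the first (the one next to the upright post) plunger has been squeezed on the rack with at least about 7 N, so that its pin is held in (((y of plunger_a_mid in the frame of station1 between -0.04 and 0.04 m and x of plunger_a_mid in the frame of station1 between -0.07 and 0.07 m and z of plunger_a_mid in the frame of station1 between -0.002 and 0.038 m and value of joint plunger_a_pin above 0.0023 m) or (y of plunger_b_mid in the frame of station1 between -0.04 and 0.04 m and x of plunger_b_mid in the frame of station1 between -0.07 and 0.07 m and z of plunger_b_mid in the frame of station1 between -0.002 and 0.038 m and value of joint plunger_b_pin above 0.001 m) or (y of plunger_c_mid in the frame of station1 between -0.04 and 0.04 m and x of plunger_c_mid in the frame of station1 between -0.07 and 0.07 m and z of plunger_c_mid in the frame of station1 between -0.002 and 0.038 m and value of joint plunger_c_pin above 0.0048 m))), for 0.2 s.
2. the second (the middle one) plunger has been squeezed on the rack with at least about 7 N, so that its pin is held in (((y of plunger_a_mid in the frame of station2 between -0.04 and 0.04 m and x of plunger_a_mid in the frame of station2 between -0.07 and 0.07 m and z of plunger_a_mid in the frame of station2 between -0.002 and 0.038 m and value of joint plunger_a_pin above 0.0023 m) or (y of plunger_b_mid in the frame of station2 between -0.04 and 0.04 m and x of plunger_b_mid in the frame of station2 between -0.07 and 0.07 m and z of plunger_b_mid in the frame of station2 between -0.002 and 0.038 m and value of joint plunger_b_pin above 0.001 m) or (y of plunger_c_mid in the frame of station2 between -0.04 and 0.04 m and x of plunger_c_mid in the frame of station2 between -0.07 and 0.07 m and z of plunger_c_mid in the frame of station2 between -0.002 and 0.038 m and value of joint plunger_c_pin above 0.0048 m))), for 0.2 s.
3. the third (the one farthest from the post) plunger has been squeezed on the rack with at least about 7 N, so that its pin is held in (((y of plunger_a_mid in the frame of station3 between -0.04 and 0.04 m and x of plunger_a_mid in the frame of station3 between -0.07 and 0.07 m and z of plunger_a_mid in the frame of station3 between -0.002 and 0.038 m and value of joint plunger_a_pin above 0.0023 m) or (y of plunger_b_mid in the frame of station3 between -0.04 and 0.04 m and x of plunger_b_mid in the frame of station3 between -0.07 and 0.07 m and z of plunger_b_mid in the frame of station3 between -0.002 and 0.038 m and value of joint plunger_b_pin above 0.001 m) or (y of plunger_c_mid in the frame of station3 between -0.04 and 0.04 m and x of plunger_c_mid in the frame of station3 between -0.07 and 0.07 m and z of plunger_c_mid in the frame of station3 between -0.002 and 0.038 m and value of joint plunger_c_pin above 0.0048 m))), for 0.2 s.
At the end, for the whole second after the job is handed in: The stiffest plunger lies right way up on the jig's pad, its block centred within 9 mm in each direction and square within 11 degrees, pin towards the tube; the weakest lies in the reject tray; the middling one lies right way up on the rack plate. All released (x of plunger_b_mid in the frame of pad between -0.009 and 0.009 m and y of plunger_b_mid in the frame of pad between -0.009 and 0.009 m and z of plunger_b_mid in the frame of pad between 0.012 and 0.024 m and angle between the x axis of plunger_b_mid and the x axis of pad, either way round below 0.2 rad and x of plunger_b_tip in the frame of pad above 0.02 m and angle between each of plunger_b_mid, plunger_a_mid's own z axis and vertical below 0.12 rad and x of plunger_c_mid in the frame of tray between -0.06 and 0.06 m and y of plunger_c_mid in the frame of tray between -0.045 and 0.045 m and z of plunger_c_mid in the frame of tray below 0.036 m and x of plunger_a_mid in the frame of rack between -0.055 and 0.055 m and y of plunger_a_mid in the frame of rack between -0.145 and 0.145 m and z of plunger_a_mid in the frame of rack between 0.02 and 0.036 m); the robot touches nothing.
It fails at once if a bystander is moved by more than 30 mm (distance of any of bolt_rack, bolt_jig, step_block, collar, wrench, screwdriver, spray from where it was at the start of the episode above 0.03 m).
It also fails if it takes over 72 s, if anything falls off the work surface, if the arm or the gripper's body presses on something with over 40 N, if the wrist force passes 120 N, or if a joint passes its speed limit or range.

## Robot

A 6-joint arm with a two-finger parallel gripper is mounted at the origin on the work surface. World frame = base frame: x ahead of the robot, y to its left, z up, the work surface at z = 0. Lengths are in m, angles in degrees, forces in N, time in s.
With the tool pointing down it reaches from about 0.4 to 0.825 m from the base axis. Payload 7 kg.
Tool frame: the origin (TCP) lies on the centre line of the jaws, within the pads' length; the fingertips stand 19 mm ahead of it and the grasp point (between the pads) is the TCP; z points along the fingers, y is the line along which they close (so a half turn about z gives the same grasp; the last joint's range is limited). The gripper opens to 88 mm and grips with 3 to 60 N. Pads are 19 mm wide; open, the fingers measure 130 mm over their backs; the gripper's body (78 mm by 193 mm) begins 47 mm behind the grasp point.
Start: joints at [88.069, 20.546, 0.682, 0, -70.136, -16.507], TCP at [0.213, 0.64, 0.246] pointing down, gripper open.
Joint ranges: [-176.03, 176.03], [-82.01, 121.73], [-58.28, 71.71], [-173.87, 95.51], [-174.79, -0.11], [-173.66, 173.66]. Speed limits (degrees/s): [136.94, 136.94, 172.46, 180, 180, 180].

## Interface

Orientations are given as [roll, pitch, yaw] about the fixed x, y, z axes, in that order (R = Rz(yaw) Ry(pitch) Rx(roll)).
In Python, from plant import get_state, capture, close_job gives the robot as it stands.
- The arm moves only by the tool apply_moves, never from a script. Its argument "targets" is a list of rows, each a list of 7 numbers: the opening, from 0 (shut) to 1 (fully open), then the shift along the tool's x, y, z normalised to -1 to 1, where 1 is 1000 mm, then the turn, a rotation vector about the tool's x, y, z normalised to -1 to 1, where 1 is 90 degrees. In form: [[claw, tx, ty, tz, ax, ay, az], ...]. A call has 1 to 20 rows; each row shifts and turns the commanded pose from where the row before left it, along the tool's axes as they then stand; what a row does not reach is not made up. A row lasts 1/12 s, in which the tool goes at most 41.7 mm and 7.16 degrees, less where a joint would pass 70% of its speed; a pose out of reach is approached as far as the arm can. A call with a number of a shift or a turn outside -1 to 1 is refused whole. A call with a gripper value outside its range is refused whole. The fingers move at their own pace and stop on an object; "newtons" is the grip in N (left out, the last holds). Time passes only in rows, so rows that do not move let the fingers close. It gives the time, the measured TCP pose, the force, the opening and the grip force at its end, in the units of the state.
- get_state(): the state, without advancing time (a new reading comes with each control period).
- capture(name): name is "scene" or "top" or "wrist"; returns a dict with "frame" (420x560x3 uint8, red, green, blue), "range_z" (420x560 float32, m along the optical axis (not along the pixel's ray), 0 where there is no reading), "camera_matrix" (3x3 intrinsics, pixels), "T" (4x4, takes a point from camera to world coordinates). Camera axes: x right, y down, z forward; pixel columns grow to the right and rows downward; lengths in m; the calibration is good to about 2 mm. The wrist camera is an equidistant fisheye: a pixel r from the principal point sees the ray r / f radians off the axis. A picture is of the moment at which its call begins.
- close_job(): hands the job in; it is judged then, once.
The state is a dict: "time_s": time; "joints": joint angles; "qd": joint speeds; "joint_torque": joint torques, N m; "tcp_pos": TCP position; "eef_rot": TCP orientation; "contact_force": force on the tool from outside, world axes, zero at the start; "moment": the same for the moment, N m; "gripper_width": finger opening in m; "gripper_force": force on a finger pad.
Only numpy, scipy, OpenCV 4.12 (cv2) and the standard library are available. Lean on these libraries where they do the work, as an engineer would, in place of code of your own. Each camera call takes 0.05 s, during which the arm holds its last target. There are 200 camera calls.

## Working session

There is one attempt and no reset: what is moved stays moved. The work goes in short steps, Python scripts to look and compute and a tool call to move; the robot and the scene stay as the last step left them, time stands still between calls to the robot, and variables do not carry over. Pictures are saved under pics/ and viewed, at most 10 in all, crops included, and the job is handed in when it is done.

Besides the shell and the picture viewer there is one more tool, called by a JSON object that holds its "fn" and its "kwargs", one argument or row to a line. apply_moves: Moves the arm, as the interface text tells. Scaled input: -1 to 1 covers 1000 mm each way for a shift and 90 degrees each way for a turn. Its arguments: {"type":"object","properties":{"targets":{"type":"array","items":{"type":"array","items":{"type":"number"}}},"newtons":{"type":"number"}},"required":["targets"]}

```bash
mkdir -p pics; ls; cat > h.py <<'E'
import numpy as np, cv2
from plant import get_state, capture, close_job
def cloud(c):
    K=c["camera_matrix"];Z=c["range_z"];h,w=Z.shape
    u,v=np.meshgrid(np.arange(w),np.arange(h))
    P=np.stack([(u-K[0,2])/K[0,0]*Z,(v-K[1,2])/K[1,1]*Z,Z],-1)
    return P@c["T"][:3,:3].T+c["T"][:3,3]
def save(n,im): cv2.imwrite(f"pics/{n}.png",im[:,:,::-1])
E
python3 - <<'E'
from h import *
for n in("top","scene"):
    c=capture(n);save(n+"0",c["frame"]);np.savez(n+"0.npz",**c);print(n,c["T"].round(3).tolist(),c["camera_matrix"].round(1).tolist())
print(get_state())
E
```

```text
pics
top [[0.094, -0.968, 0.234, 0.372], [-0.996, -0.091, 0.021, 0.028], [0.001, -0.235, -0.972, 0.865], [0.0, 0.0, 0.0, 1.0]] [[387.3, 0.0, 282.9], [0.0, 387.3, 203.9], [0.0, 0.0, 1.0]]
scene [[0.065, 0.687, -0.723, 1.306], [0.998, -0.058, 0.034, 0.001], [-0.019, -0.724, -0.69, 0.741], [0.0, 0.0, 0.0, 1.0]] [[448.5, 0.0, 276.2], [0.0, 448.5, 215.2], [0.0, 0.0, 1.0]]
{'time_s': 0.1, 'joints': array([ 8.80694733e+01,  2.05870043e+01,  6.39360670e-01, -1.96795422e-02,
       -7.01373269e+01, -1.65064334e+01]), 'qd': array([-0.01431042, -0.10497213,  0.15842978,  0.07782015,  0.11951749,
       -0.03283165]), 'joint_torque': array([-1.25208488e-03, -5.84157479e+01,  2.93755299e+01,  7.01562569e+00,
        1.01411686e-02, -5.35088816e-05]), 'tcp_pos': array([0.21336343, 0.63994699, 0.24471651]), 'eef_rot': array([ 1.79913274e+02, -6.40589722e-03, -1.84436554e+01]), 'contact_force': array([-1.02128952,  0.02693204, -0.00390588]), 'moment': array([-0.01014673,  0.03016894,  0.02445469]), 'gripper_force': 0.0, 'gripper_width': 0.08755469432683477}
```

View pics/top0.png

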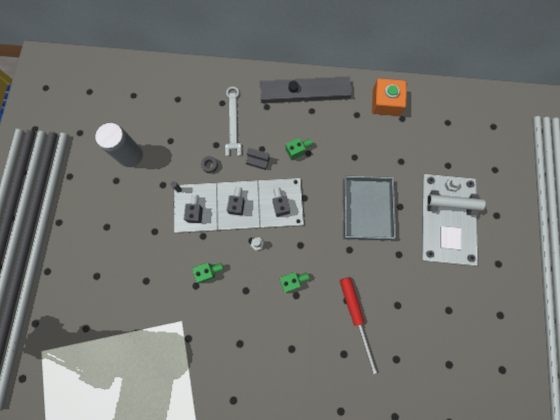

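View pics/scene0.png

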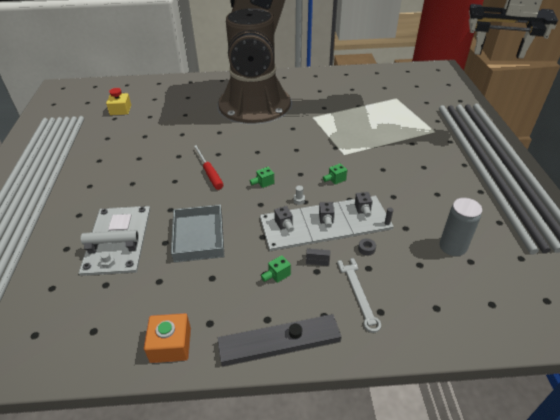

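The top view shows the rack at about (175–302, 180–231) with its post at (175,187). The three dark plungers lie at (193,212), (236,204) and (281,205), with the tray at (370,208), the jig at (450,218) and its pad at (452,238). The green look-alikes at (203,272), (291,282) and (297,148) lie off the rack, and I'll leave them alone.

```bash
cat >> h.py <<'E'
def rect(p):
    (c,s,a)=cv2.minAreaRect((p*1000).astype(np.float32)); return np.round(c,1),np.round(s,1),round(a,1)
def blobs(c,zlo,zhi,box,amin=25):
    P=cloud(c);m=((P[...,2]>zlo)&(P[...,2]<zhi)&(P[...,0]>box[0])&(P[...,0]<box[1])&(P[...,1]>box[2])&(P[...,1]<box[3])).astype(np.uint8)
    n,l,s,ce=cv2.connectedComponentsWithStats(m,connectivity=4)
    for i in range(1,n):
        if s[i,4]>=amin:
            p=P[l==i];print("px",ce[i].round(),"n",s[i,4],"z",p[:,2].mean().round(4),"rect",*rect(p[:,:2]),"mean",p[:,:2].mean(0).round(4))
E
python3 - <<'E'
from h import *
c=dict(np.load("top0.npz"));box=(.3,.8,-.6,.4)
print("rack/jig plates");blobs(c,.006,.0135,box,300)
print("pad");blobs(c,.014,.0185,(.3,.8,-.6,-.3),60)
print("tall");blobs(c,.040,.060,box)
print("pins");blobs(c,.025,.0385,box)
im=cv2.resize(c["frame"][165:255,160:480],None,fx=2.5,fy=2.5,interpolation=cv2.INTER_CUBIC);save("crop0",im)
E
```

```text
rack/jig plates
px [548. 199.] n 350 z 0.0103 rect [ 651.8 -555.9] [293.7   9. ] 0.1 mean [ 0.647  -0.5545]
px [542. 252.] n 615 z 0.0106 rect [ 541.8 -533. ] [  8.8 483.5] 90.0 mean [ 0.527  -0.5323]
px [448. 223.] n 3131 z 0.0103 rect [ 581.1 -329.4] [121.9 201.1] 89.9 mean [ 0.5706 -0.3265]
px [238. 205.] n 4789 z 0.0101 rect [568.2 149.3] [111.4 289.1] 8.8 mean [0.5669 0.1471]
pad
px [540. 160.] n 207 z 0.0159 rect [ 737.3 -537.7] [123.  14.] 0.7 mean [ 0.7375 -0.5377]
px [549. 159.] n 205 z 0.0159 rect [ 741.1 -559.5] [ 15.3 116.3] 89.9 mean [ 0.7425 -0.5599]
px [558. 154.] n 108 z 0.016 rect [ 751.7 -578.5] [11.7 95.7] 88.1 mean [ 0.7568 -0.58  ]
px [555. 236.] n 442 z 0.016 rect [ 560.  -559.9] [ 13.6 251.3] 89.8 mean [ 0.561  -0.5598]
px [547. 273.] n 789 z 0.0158 rect [ 487.7 -537.6] [ 14.8 372.8] 89.9 mean [ 0.4798 -0.538 ]
px [450. 237.] n 383 z 0.0163 rect [ 535.8 -329.9] [46.8 48.4] 89.6 mean [ 0.5359 -0.329 ]
tall
px [133. 151.] n 74 z 0.0496 rect [661.2 392.4] [ 9.8 42.8] 83.1 mean [0.6576 0.3921]
px [174. 185.] n 47 z 0.0525 rect [589.1 288.2] [13.8 12.2] 51.7 mean [0
[... 1065 characters left out ...]
x [194. 198.] n 65 z 0.0342 rect [565.4 243.7] [21.9 14.2] 3.9 mean [0.5659 0.2428]
px [196. 217.] n 41 z 0.032 rect [527.4 232.6] [22.5 45.8] 53.2 mean [0.5256 0.2336]
px [433. 208.] n 45 z 0.0335 rect [ 595.2 -285. ] [15.7 12.2] 89.7 mean [ 0.5944 -0.2839]
px [473. 212.] n 49 z 0.0335 rect [ 593.9 -372.7] [18.3 11.8] 82.4 mean [ 0.5941 -0.3715]
px [204. 271.] n 295 z 0.0346 rect [414.  192.3] [31.9 59.7] 26.0 mean [0.4099 0.1992]
px [290. 281.] n 274 z 0.0353 rect [408.7  11.4] [32. 48.] 26.2 mean [0.4067 0.0154]
px [348. 287.] n 55 z 0.0264 rect [ 406.3 -107.6] [30.  12.4] 24.3 mean [ 0.4069 -0.1076]
px [353. 301.] n 37 z 0.0264 rect [ 378.7 -119.7] [18.6 11.8] 25.9 mean [ 0.3781 -0.12  ]
```

View pics/crop0.png

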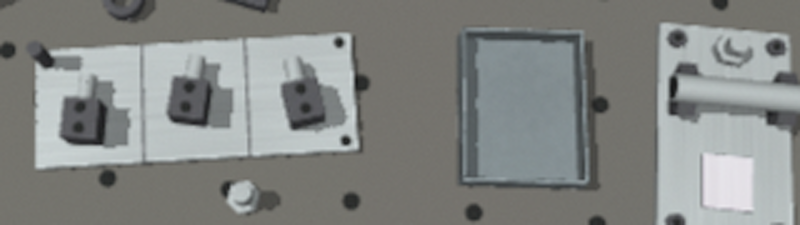

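The crop confirms three dark plungers with bright pins on the steel plate. In crop pixels, #1, next to the post at (40,55), is at (82,118), #2 is at (190,98) and #3 is at (302,100). The empty tray is at (523,107) and the pad at (727,180).

```bash
cat >> h.py <<'E'
from scipy.linalg import logm, expm
from scipy.spatial.transform import Rotation as R
def pose(x,y,z,yaw):
    T=np.eye(4);T[:3,:3]=R.from_euler("xyz",[180,0,yaw],degrees=True).as_matrix();T[:3,3]=[x/1000,y/1000,z/1000];return T
def cur():
    s=get_state();T=np.eye(4);T[:3,:3]=R.from_euler("xyz",s["eef_rot"],degrees=True).as_matrix();T[:3,3]=s["tcp_pos"];return T
def plan(*wps,step=36,deg=6.4,T=None):
    "constant-twist rows between waypoints (mm,deg)"
    T=cur() if T is None else T
    for w in wps:
        G=pose(*w);D=np.linalg.inv(T)@G
        ang=np.degrees(np.linalg.norm(R.from_matrix(D[:3,:3]).as_rotvec()))
        n=int(max(1,np.ceil(np.linalg.norm(D[:3,3])*1000/step),np.ceil(ang/deg)))
        S=expm(logm(D).real/n);r=np.r_[S[:3,3],R.from_matrix(S[:3,:3]).as_rotvec(degrees=True)/90]
        print(n,"rows of",r.round(4).tolist());T=G
E
python3 -c "
from h import *
plan((546,242.7,180,-87.7),(546,242.7,33,-87.7))"
```

```text
15 rows of [0.0367, -0.0005, 0.0043, 0.0001, -0.0, 0.0513]
5 rows of [-0.0, 0.0, 0.0294, 0.0, 0.0, -0.0]
```

{"fn": "apply_moves", "kwargs": {
  "targets": [
    [1, 0.0367, -0.0005, 0.0043, 0.0001, 0, 0.0513],
    [1, 0.0367, -0.0005, 0.0043, 0.0001, 0, 0.0513],
    [1, 0.0367, -0.0005, 0.0043, 0.0001, 0, 0.0513],
    [1, 0.0367, -0.0005, 0.0043, 0.0001, 0, 0.0513],
    [1, 0.0367, -0.0005, 0.0043, 0.0001, 0, 0.0513],
    [1, 0.0367, -0.0005, 0.0043, 0.0001, 0, 0.0513],
    [1, 0.0367, -0.0005, 0.0043, 0.0001, 0, 0.0513],
    [1, 0.0367, -0.0005, 0.0043, 0.0001, 0, 0.0513],
    [1, 0.0367, -0.0005, 0.0043, 0.0001, 0, 0.0513],
    [1, 0.0367, -0.0005, 0.0043, 0.0001, 0, 0.0513],
    [1, 0.0367, -0.0005, 0.0043, 0.0001, 0, 0.0513],
    [1, 0.0367, -0.0005, 0.0043, 0.0001, 0, 0.0513],
    [1, 0.0367, -0.0005, 0.0043, 0.0001, 0, 0.0513],
    [1, 0.0367, -0.0005, 0.0043, 0.0001, 0, 0.0513],
    [1, 0.0367, -0.0005, 0.0043, 0.0001, 0, 0.0513],
    [1, 0, 0, 0, 0, 0, 0],
    [1, 0, 0, 0, 0, 0, 0]
  ],
  "newtons": 20
}}

```text
time_s: 1.52
tcp_pos: [0.5465, 0.2417, 0.1805]
eef_rot: [-179.9, 0.0, -87.9]
contact_force: [0.5, 1.1, -0.5]
gripper_width: 0.0874
gripper_force: 0.0
```

```bash
python3 -c "
from h import *
plan((546,242.7,33,-87.7))"
```

```text
5 rows of [-0.0002, 0.0001, 0.0295, -0.0001, 0.0001, -0.0004]
```

{"fn": "apply_moves", "kwargs": {
  "targets": [
    [1, -0.0002, 0.0001, 0.0295, 0, 0, 0],
    [1, -0.0002, 0.0001, 0.0295, 0, 0, 0],
    [1, -0.0002, 0.0001, 0.0295, 0, 0, 0],
    [1, -0.0002, 0.0001, 0.0295, 0, 0, 0],
    [1, -0.0002, 0, 0.0295, 0, 0, 0],
    [1, 0, 0, 0, 0, 0, 0],
    [0, 0, 0, 0, 0, 0, 0],
    [0, 0, 0, 0, 0, 0, 0],
    [0, 0, 0, 0, 0, 0, 0],
    [0, 0, 0, 0, 0, 0, 0],
    [0, 0, 0, 0, 0, 0, 0],
    [0, 0, 0, 0, 0, 0, 0],
    [0, 0, 0, 0, 0, 0, 0],
    [0, 0, 0, 0, 0, 0, 0],
    [0, 0, 0, 0, 0, 0, 0],
    [0, 0, 0, 0, 0, 0, 0]
  ],
  "newtons": 20
}}

```text
time_s: 2.85
tcp_pos: [0.546, 0.2448, 0.0337]
eef_rot: [-179.9, 0.1, -87.7]
contact_force: [-4.1, 0.4, 5.3]
gripper_width: 0.0462
gripper_force: 20.0
```

{"fn": "apply_moves", "kwargs": {
  "targets": [
    [0, 0, 0, 0, 0, 0, 0],
    [0, 0, 0, 0, 0, 0, 0],
    [0, 0, 0, 0, 0, 0, 0],
    [0, 0, 0, 0, 0, 0, 0]
  ]
}}

```text
time_s: 3.18
tcp_pos: [0.5459, 0.2448, 0.0337]
eef_rot: [-179.9, 0.1, -87.7]
contact_force: [-4.2, 0.9, 6.2]
gripper_width: 0.0463
gripper_force: 20.0
```

```bash
python3 -c "
from h import *
s=get_state();print(s['gripper_width'],s['gripper_force'],s['tcp_pos'])
c=capture('top');save('sq1',c['frame']);blobs(c,.04,.06,(.45,.7,-.05,.35))
T=cur();u=T.copy()
plan((573,150.6,110,-92),(573,150.6,33,-92),T=pose(546,242.7,110,-87.7))"
```

```text
0.046280352372492804 19.97985005378723 [0.54594859 0.2448131  0.03370332]
px [234. 203.] n 244 z 0.0462 rect [561. 151.] [32.4 36.5] 89.0 mean [0.5603 0.1508]
px [281. 204.] n 242 z 0.0461 rect [568.9  50.9] [36.  32.1] 19.3 mean [0.5684 0.0509]
px [256. 241.] n 53 z 0.0423 rect [483.6  96.4] [17.1 14.9] 5.9 mean [0.4834 0.0962]
3 rows of [0.0308, -0.0085, -0.0, 0.0, -0.0, 0.0159]
3 rows of [0.0, 0.0, 0.0257, 0.0, -0.0, -0.0]
```

{"fn": "apply_moves", "kwargs": {
  "targets": [
    [1, 0, 0, 0, 0, 0, 0],
    [1, 0, 0, 0, 0, 0, 0],
    [1, 0, 0, 0, 0, 0, 0],
    [1, 0, 0, 0, 0, 0, 0],
    [1, 0, 0, -0.026, 0, 0, 0],
    [1, 0, 0, -0.026, 0, 0, 0],
    [1, 0, 0, -0.025, 0, 0, 0],
    [1, 0.0308, -0.0085, 0, 0, 0, 0.0159],
    [1, 0.0308, -0.0085, 0, 0, 0, 0.0159],
    [1, 0.0308, -0.0085, 0, 0, 0, 0.0159],
    [1, 0, 0, 0, 0, 0, 0],
    [1, 0, 0, 0, 0, 0, 0]
  ]
}}

```text
time_s: 4.23
tcp_pos: [0.5731, 0.1513, 0.11]
eef_rot: [-179.9, 0.1, -92.1]
contact_force: [0.1, 0.9, 0.7]
gripper_width: 0.0878
gripper_force: 0.0
```

```bash
python3 -c "
from h import *
plan((573,150.6,33,-92))
c=capture('top');blobs(c,.04,.06,(.45,.7,-.05,.35))"
```

```text
3 rows of [0.0003, 0.0, 0.0257, -0.0002, 0.0002, -0.0005]
px [174. 184.] n 46 z 0.0524 rect [589.2 288.3] [12.6 12.3] 52.6 mean [0.5886 0.2875]
px [229. 200.] n 38 z 0.0464 rect [566.9 163.2] [23.5  7.5] 1.2 mean [0.5667 0.163 ]
px [280. 204.] n 244 z 0.0461 rect [569.8  51.3] [37.3 31.8] 19.3 mean [0.5686 0.051 ]
px [191. 210.] n 229 z 0.046 rect [535.2 242.4] [36.8 33. ] 4.8 mean [0.5361 0.2432]
px [256. 241.] n 53 z 0.0426 rect [483.5  96.4] [17.2 15.2] 5.5 mean [0.4832 0.0962]
```

{"fn": "apply_moves", "kwargs": {
  "targets": [
    [1, 0.0003, 0, 0.0257, 0, 0, 0],
    [1, 0.0003, 0, 0.0257, 0, 0, 0],
    [1, 0, 0, 0.0257, 0, 0, 0],
    [1, 0, 0, 0, 0, 0, 0],
    [0, 0, 0, 0, 0, 0, 0],
    [0, 0, 0, 0, 0, 0, 0],
    [0, 0, 0, 0, 0, 0, 0],
    [0, 0, 0, 0, 0, 0, 0],
    [0, 0, 0, 0, 0, 0, 0],
    [0, 0, 0, 0, 0, 0, 0],
    [0, 0, 0, 0, 0, 0, 0],
    [0, 0, 0, 0, 0, 0, 0],
    [0, 0, 0, 0, 0, 0, 0],
    [0, 0, 0, 0, 0, 0, 0],
    [0, 0, 0, 0, 0, 0, 0],
    [0, 0, 0, 0, 0, 0, 0]
  ],
  "newtons": 20
}}

```text
time_s: 5.62
tcp_pos: [0.573, 0.1526, 0.0335]
eef_rot: [-179.9, 0.1, -92.0]
contact_force: [-4.0, 2.0, 4.9]
gripper_width: 0.057
gripper_force: 20.0
```

```bash
python3 -c "
from h import *
s=get_state();print(s['gripper_width'],s['gripper_force'],s['tcp_pos'])
plan((581,55.4,110,-70.5),T=pose(573,150.6,110,-92))"
```

```text
0.057036411997560425 20.004890263080597 [0.57299832 0.15256078 0.03353547]
4 rows of [0.024, 0.0005, 0.0, 0.0, 0.0, -0.0597]
```

Plunger #1 went in 13.7 mm (weak) and #2 went in 3.0 mm (stiff). Now #3.

{"fn": "apply_moves", "kwargs": {
  "targets": [
    [1, 0, 0, 0, 0, 0, 0],
    [1, 0, 0, 0, 0, 0, 0],
    [1, 0, 0, 0, 0, 0, 0],
    [1, 0, 0, 0, 0, 0, 0],
    [1, 0, 0, -0.026, 0, 0, 0],
    [1, 0, 0, -0.026, 0, 0, 0],
    [1, 0, 0, -0.025, 0, 0, 0],
    [1, 0.024, 0.0005, 0, 0, 0, -0.0597],
    [1, 0.024, 0.0005, 0, 0, 0, -0.0597],
    [1, 0.024, 0.0005, 0, 0, 0, -0.0597],
    [1, 0.024, 0.0005, 0, 0, 0, -0.0597],
    [1, 0, 0, 0, 0, 0, 0],
    [1, 0, 0, 0, 0, 0, 0]
  ]
}}

```text
time_s: 6.7
tcp_pos: [0.5812, 0.056, 0.1099]
eef_rot: [-179.9, 0.0, -70.6]
contact_force: [-0.3, -0.7, -0.4]
gripper_width: 0.0876
gripper_force: 0.0
```

```bash
python3 -c "
from h import *
plan((581,55.4,33,-70.5))"
```

```text
3 rows of [0.0002, 0.0002, 0.0256, -0.0004, 0.0001, -0.0005]
```

{"fn": "apply_moves", "kwargs": {
  "targets": [
    [1, 0.0002, 0.0002, 0.0257, 0, 0, 0],
    [1, 0.0002, 0, 0.0257, 0, 0, 0],
    [1, 0, 0, 0.0257, 0, 0, 0],
    [1, 0, 0, 0, 0, 0, 0],
    [0, 0, 0, 0, 0, 0, 0],
    [0, 0, 0, 0, 0, 0, 0],
    [0, 0, 0, 0, 0, 0, 0],
    [0, 0, 0, 0, 0, 0, 0],
    [0, 0, 0, 0, 0, 0, 0],
    [0, 0, 0, 0, 0, 0, 0],
    [0, 0, 0, 0, 0, 0, 0],
    [0, 0, 0, 0, 0, 0, 0],
    [0, 0, 0, 0, 0, 0, 0],
    [0, 0, 0, 0, 0, 0, 0],
    [0, 0, 0, 0, 0, 0, 0],
    [0, 0, 0, 0, 0, 0, 0]
  ],
  "newtons": 20
}}

```text
time_s: 8.03
tcp_pos: [0.5795, 0.0562, 0.0332]
eef_rot: [179.9, 0.0, -70.5]
contact_force: [-5.8, -1.5, 6.4]
gripper_width: 0.0537
gripper_force: 20.0
```

{"fn": "apply_moves", "kwargs": {
  "targets": [
    [1, 0, 0, 0, 0, 0, 0],
    [1, 0, 0, 0, 0, 0, 0],
    [1, 0, 0, 0, 0, 0, 0],
    [1, 0, 0, 0, 0, 0, 0],
    [1, 0, 0, -0.03, 0, 0, 0],
    [1, 0, 0, -0.035, 0, 0, 0],
    [1, 0, 0, -0.035, 0, 0, 0],
    [1, 0, 0, -0.035, 0, 0, 0],
    [1, 0, 0, -0.035, 0, 0, 0],
    [1, 0, 0, 0, 0, 0, 0],
    [1, 0, 0, 0, 0, 0, 0]
  ]
}}

```text
time_s: 8.95
tcp_pos: [0.5823, 0.0572, 0.2056]
eef_rot: [-179.6, 0.1, -70.5]
contact_force: [-1.0, 0.0, -2.3]
gripper_width: 0.0877
gripper_force: 0.0
```

```bash
python3 -c "
from h import *
c=capture('top');box=(.45,.7,-.05,.35);blobs(c,.04,.06,box);blobs(c,.025,.0385,box)
save('now',c['frame']);s=get_state();print(s['tcp_pos'],s['joints'].round(0))"
```

```text
px [174. 185.] n 47 z 0.0523 rect [589.4 288.3] [12.4 12.9] 42.1 mean [0.5885 0.2874]
px [234. 203.] n 245 z 0.0458 rect [562.3 151.1] [32.  37.2] 87.6 mean [0.5612 0.1508]
px [191. 211.] n 251 z 0.0458 rect [535.1 242.4] [35.5 32.4] 4.6 mean [0.535  0.2416]
px [256. 241.] n 52 z 0.0423 rect [483.4  96.5] [17.  15.1] 6.0 mean [0.4834 0.0964]
px [238. 190.] n 62 z 0.0343 rect [593.1 150.1] [15.  20.3] 85.8 mean [0.5934 0.1493]
px [276. 189.] n 37 z 0.0343 rect [604.7  63.4] [11.1 15.7] 21.0 mean [0.6049 0.0638]
px [194. 198.] n 62 z 0.034 rect [566.9 243.2] [19.7 16.4] 6.5 mean [0.567  0.2429]
px [196. 216.] n 34 z 0.0323 rect [527.9 232.5] [21.3 44.4] 52.1 mean [0.528  0.2328]
[0.58116221 0.05684338 0.20366093] [ 25.  14. -15.  -0. -61.  -5.]
```

#3 went in 6.3 mm, so #2 is the stiffest and goes to the pad, #1 is the weakest and goes to the tray, and #3 stays. Next I'll grip #2 across its block.

```bash
python3 -c "
from h import *
plan((561.8,151,110,-2),(561.8,151,36,-2))"
```

```text
11 rows of [-0.0072, -0.0058, 0.0085, -0.0002, -0.0001, -0.0692]
3 rows of [-0.0, -0.0, 0.0247, 0.0, 0.0, 0.0]
```

{"fn": "apply_moves", "kwargs": {
  "targets": [
    [0.7, -0.0072, -0.0058, 0.0085, -0.0002, -0.0001, -0.0692],
    [0.7, -0.0072, -0.0058, 0.0085, -0.0002, -0.0001, -0.0692],
    [0.7, -0.0072, -0.0058, 0.0085, -0.0002, -0.0001, -0.0692],
    [0.7, -0.0072, -0.0058, 0.0085, -0.0002, -0.0001, -0.0692],
    [0.7, -0.0072, -0.0058, 0.0085, -0.0002, -0.0001, -0.0692],
    [0.7, -0.0072, -0.0058, 0.0085, -0.0002, -0.0001, -0.0692],
    [0.7, -0.0072, -0.0058, 0.0085, -0.0002, -0.0001, -0.0692],
    [0.7, -0.0072, -0.0058, 0.0085, -0.0002, -0.0001, -0.0692],
    [0.7, -0.0072, -0.0058, 0.0085, -0.0002, -0.0001, -0.0692],
    [0.7, -0.0072, -0.0058, 0.0085, -0.0002, -0.0001, -0.0692],
    [0.7, -0.0072, -0.0058, 0.0085, -0.0002, -0.0001, -0.0692],
    [0.7, 0, 0, 0, 0, 0, 0],
    [0.7, 0, 0, 0, 0, 0, 0]
  ]
}}

```text
time_s: 10.08
tcp_pos: [0.5604, 0.1502, 0.108]
eef_rot: [179.9, 0.2, -2.1]
contact_force: [-0.1, 0.2, 0.3]
gripper_width: 0.0614
gripper_force: 0.0
```

```bash
python3 -c "
from h import *
plan((561.8,151,36,-2))
c=capture('wrist');save('w2',c['frame'])"
```

```text
2 rows of [0.0008, -0.0005, 0.036, 0.0007, 0.0013, -0.0004]
```

View pics/w2.png

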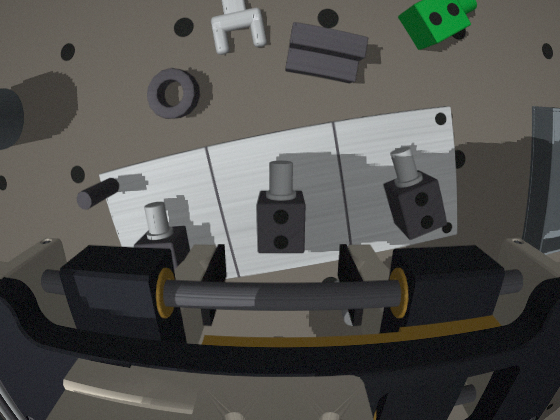

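The wrist view shows plunger #2 at (281,220), square and centred between the fingers at (213 and 345).

{"fn": "apply_moves", "kwargs": {
  "targets": [
    [0.7, 0.0008, -0.0005, 0.024, 0, 0, 0],
    [0.7, 0.0008, -0.0005, 0.024, 0, 0, 0],
    [0.7, 0, 0, 0.024, 0, 0, 0],
    [0.7, 0, 0, 0, 0, 0, 0],
    [0, 0, 0, 0, 0, 0, 0],
    [0, 0, 0, 0, 0, 0, 0],
    [0, 0, 0, 0, 0, 0, 0],
    [0, 0, 0, 0, 0, 0, 0],
    [0, 0, 0, 0, 0, 0, 0],
    [0, 0, 0, 0, 0, 0, 0],
    [0, 0, 0, 0, 0, 0, 0]
  ],
  "newtons": 30
}}

```text
time_s: 11.05
tcp_pos: [0.5635, 0.1516, 0.0388]
eef_rot: [-180.0, -0.0, -2.0]
contact_force: [-1.2, -1.6, 6.0]
gripper_width: 0.0317
gripper_force: 30.0
```

```bash
python3 -c "
from h import *
print(get_state()['tcp_pos'])
T=cur();T[2,3]+=.1
plan((536.5,-329.5,130,0),T=T,step=32)"
```

```text
[0.56353462 0.15159134 0.03878511]
16 rows of [-0.0011, 0.0301, 0.0005, -0.0, -0.0, -0.0014]
```

{"fn": "apply_moves", "kwargs": {
  "targets": [
    [0, 0, 0, -0.034, 0, 0, 0],
    [0, 0, 0, -0.033, 0, 0, 0],
    [0, 0, 0, -0.033, 0, 0, 0],
    [0, -0.0011, 0.0301, 0.0005, 0, 0, -0.0014],
    [0, -0.0011, 0.0301, 0.0005, 0, 0, -0.0014],
    [0, -0.0011, 0.0301, 0.0005, 0, 0, -0.0014],
    [0, -0.0011, 0.0301, 0.0005, 0, 0, -0.0014],
    [0, -0.0011, 0.0301, 0.0005, 0, 0, -0.0014],
    [0, -0.0011, 0.0301, 0.0005, 0, 0, -0.0014],
    [0, -0.0011, 0.0301, 0.0005, 0, 0, -0.0014],
    [0, -0.0011, 0.0301, 0.0005, 0, 0, -0.0014],
    [0, -0.0011, 0.0301, 0.0005, 0, 0, -0.0014],
    [0, -0.0011, 0.0301, 0.0005, 0, 0, -0.0014],
    [0, -0.0011, 0.0301, 0.0005, 0, 0, -0.0014],
    [0, -0.0011, 0.0301, 0.0005, 0, 0, -0.0014],
    [0, -0.0011, 0.0301, 0.0005, 0, 0, -0.0014],
    [0, -0.0011, 0.0301, 0.0005, 0, 0, -0.0014],
    [0, -0.0011, 0.0301, 0.0005, 0, 0, -0.0014],
    [0, -0.0011, 0.0301, 0.0005, 0, 0, -0.0014]
  ]
}}

```text
time_s: 12.63
tcp_pos: [0.5362, -0.3309, 0.1296]
eef_rot: [-180.0, 0.1, 0.0]
contact_force: [1.3, 0.5, -2.4]
gripper_width: 0.0319
gripper_force: 30.0
```

{"fn": "apply_moves", "kwargs": {
  "targets": [
    [0, 0, 0, 0, 0, 0, 0],
    [0, 0, 0, 0, 0, 0, 0],
    [0, 0, 0, 0, 0, 0, 0]
  ]
}}

```text
time_s: 12.88
tcp_pos: [0.5362, -0.3296, 0.1293]
eef_rot: [-180.0, 0.1, -0.0]
contact_force: [0.2, 0.3, -2.9]
gripper_width: 0.032
gripper_force: 30.0
```

```bash
python3 -c "
from h import *
plan((536.5,-329.5,45,0))
c=capture('wrist');save('w3',c['frame'])"
```

```text
3 rows of [0.0001, -0.0, 0.0281, -0.0001, 0.0005, -0.0001]
```

View pics/w3.png

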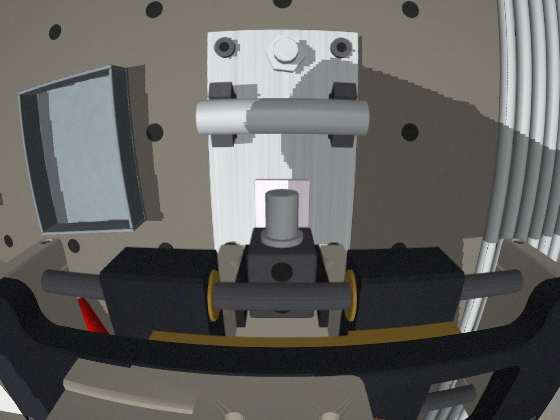

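The plunger is held straight: its pin at (283,215) lines up with the pad at (282,205) and points at the tube at (283,117). Lowering it now.

{"fn": "apply_moves", "kwargs": {
  "targets": [
    [0, 0.0003, 0, 0.03, 0, 0, 0],
    [0, 0.0003, 0, 0.03, 0, 0, 0],
    [0, 0, 0, 0.014, 0, 0, 0],
    [0, 0, 0, 0.006, 0, 0, 0],
    [0, 0, 0, 0.003, 0, 0, 0],
    [0, 0, 0, 0, 0, 0, 0],
    [0, 0, 0, 0, 0, 0, 0]
  ]
}}

```text
time_s: 13.52
tcp_pos: [0.5382, -0.3296, 0.048]
eef_rot: [179.9, -0.0, 0.1]
contact_force: [-0.3, 0.4, -2.3]
gripper_width: 0.0316
gripper_force: 30.0
```

{"fn": "apply_moves", "kwargs": {
  "targets": [
    [0, -0.001, 0, 0.001, 0, 0, 0],
    [0, 0, 0, 0.001, 0, 0, 0],
    [0, 0, 0, 0.001, 0, 0, 0],
    [0, 0, 0, 0, 0, 0, 0],
    [0, 0, 0, 0, 0, 0, 0]
  ]
}}

```text
time_s: 13.93
tcp_pos: [0.5367, -0.3299, 0.0448]
eef_rot: [180.0, 0.0, 0.0]
contact_force: [-1.1, 1.3, 5.7]
gripper_width: 0.032
gripper_force: 30.0
```

Contact felt at +5.7 N; releasing.

{"fn": "apply_moves", "kwargs": {
  "targets": [
    [0.6, 0, 0, 0, 0, 0, 0],
    [0.6, 0, 0, 0, 0, 0, 0],
    [0.6, 0, 0, 0, 0, 0, 0],
    [0.6, 0, 0, -0.02, 0, 0, 0],
    [0.6, 0, 0, -0.03, 0, 0, 0],
    [0.6, 0, 0, -0.035, 0, 0, 0],
    [0.6, 0, 0, -0.035, 0, 0, 0],
    [0.6, 0, 0, 0, 0, 0, 0],
    [0.6, 0, 0, 0, 0, 0, 0]
  ]
}}

```text
time_s: 14.68
tcp_pos: [0.5378, -0.3302, 0.1664]
eef_rot: [179.9, -0.2, 0.0]
contact_force: [0.3, -0.3, -0.2]
gripper_width: 0.0527
gripper_force: 0.0
```

```bash
python3 -c "
from h import *
plan((534.7,242,160,4.5),step=34)
c=capture('scene')
blobs(c,.046,.058,(.48,.63,-.4,-.27));blobs(c,.034,.0445,(.48,.60,-.36,-.30))"
```

```text
17 rows of [0.0011, -0.0337, 0.0003, 0.0001, -0.0001, -0.0029]
px [116. 211.] n 183 z 0.0517 rect [ 536.  -328.3] [38.8 32.7] 3.2 mean [ 0.5381 -0.328 ]
px [109. 236.] n 438 z 0.0512 rect [ 613.1 -329.2] [117.6  24.4] 89.6 mean [ 0.616  -0.3283]
px [117. 220.] n 122 z 0.0402 rect [ 548.  -325.6] [30.  61.2] 66.0 mean [ 0.558  -0.3248]
```

Plunger #2 sits within about 1 mm of the pad's centre. Next, #1.

{"fn": "apply_moves", "kwargs": {
  "targets": [
    [0.7, 0.0011, -0.0337, 0.0003, 0.0001, -0.0001, -0.0029],
    [0.7, 0.0011, -0.0337, 0.0003, 0.0001, -0.0001, -0.0029],
    [0.7, 0.0011, -0.0337, 0.0003, 0.0001, -0.0001, -0.0029],
    [0.7, 0.0011, -0.0337, 0.0003, 0.0001, -0.0001, -0.0029],
    [0.7, 0.0011, -0.0337, 0.0003, 0.0001, -0.0001, -0.0029],
    [0.7, 0.0011, -0.0337, 0.0003, 0.0001, -0.0001, -0.0029],
    [0.7, 0.0011, -0.0337, 0.0003, 0.0001, -0.0001, -0.0029],
    [0.7, 0.0011, -0.0337, 0.0003, 0.0001, -0.0001, -0.0029],
    [0.7, 0.0011, -0.0337, 0.0003, 0.0001, -0.0001, -0.0029],
    [0.7, 0.0011, -0.0337, 0.0003, 0.0001, -0.0001, -0.0029],
    [0.7, 0.0011, -0.0337, 0.0003, 0.0001, -0.0001, -0.0029],
    [0.7, 0.0011, -0.0337, 0.0003, 0.0001, -0.0001, -0.0029],
    [0.7, 0.0011, -0.0337, 0.0003, 0.0001, -0.0001, -0.0029],
    [0.7, 0.0011, -0.0337, 0.0003, 0.0001, -0.0001, -0.0029],
    [0.7, 0.0011, -0.0337, 0.0003, 0.0001, -0.0001, -0.0029],
    [0.7, 0.0011, -0.0337, 0.0003, 0.0001, -0.0001, -0.0029],
    [0.7, 0.0011, -0.0337, 0.0003, 0.0001, -0.0001, -0.0029],
    [0.7, 0, 0, 0, 0, 0, 0],
    [0.7, 0, 0, 0, 0, 0, 0],
    [0.7, 0, 0, 0, 0, 0, 0]
  ]
}}

```text
time_s: 16.4
tcp_pos: [0.5331, 0.2429, 0.1577]
eef_rot: [-179.9, 0.4, 4.5]
contact_force: [-0.0, -0.4, -0.1]
gripper_width: 0.0611
gripper_force: 0.0
```

```bash
python3 -c "
from h import *
plan((534.7,242,37,4.5))"
```

```text
4 rows of [0.0005, 0.0003, 0.0302, -0.0002, 0.001, -0.0]
```

{"fn": "apply_moves", "kwargs": {
  "targets": [
    [0.7, 0.0005, 0.0003, 0.0302, 0, 0.001, 0],
    [0.7, 0.0005, 0.0003, 0.0302, 0, 0.001, 0],
    [0.7, 0, 0.0003, 0.0302, 0, 0, 0],
    [0.7, 0, 0, 0.0302, 0, 0, 0],
    [0.7, 0, 0, 0, 0, 0, 0],
    [0.7, 0, 0, 0, 0, 0, 0],
    [0, 0, 0, 0, 0, 0, 0],
    [0, 0, 0, 0, 0, 0, 0],
    [0, 0, 0, 0, 0, 0, 0],
    [0, 0, 0, 0, 0, 0, 0],
    [0, 0, 0, 0, 0, 0, 0],
    [0, 0, 0, 0, 0, 0, 0],
    [0, 0, 0, 0, 0, 0, 0]
  ],
  "newtons": 30
}}

```text
time_s: 17.48
tcp_pos: [0.5351, 0.243, 0.0395]
eef_rot: [-179.8, -0.0, 4.5]
contact_force: [-1.7, -0.4, 6.5]
gripper_width: 0.032
gripper_force: 29.9
```

```bash
python3 -c "
from h import *
print(get_state()['tcp_pos'])
T=cur();T[2,3]+=.11
plan((578,-143.5,145,3.6),T=T,step=32)"
```

```text
[0.5350614  0.24304006 0.03947972]
13 rows of [0.0012, 0.0299, 0.0003, -0.0001, -0.0, 0.0008]
```

{"fn": "apply_moves", "kwargs": {
  "targets": [
    [0, 0, 0, -0.034, 0, 0, 0],
    [0, 0, 0, -0.038, 0, 0, 0],
    [0, 0, 0, -0.038, 0, 0, 0],
    [0, 0.0012, 0.0299, 0.0003, 0, 0, 0.0008],
    [0, 0.0012, 0.0299, 0.0003, 0, 0, 0.0008],
    [0, 0.0012, 0.0299, 0.0003, 0, 0, 0.0008],
    [0, 0.0012, 0.0299, 0.0003, 0, 0, 0.0008],
    [0, 0.0012, 0.0299, 0.0003, 0, 0, 0.0008],
    [0, 0.0012, 0.0299, 0.0003, 0, 0, 0.0008],
    [0, 0.0012, 0.0299, 0.0003, 0, 0, 0.0008],
    [0, 0.0012, 0.0299, 0.0003, 0, 0, 0.0008],
    [0, 0.0012, 0.0299, 0.0003, 0, 0, 0.0008],
    [0, 0.0012, 0.0299, 0.0003, 0, 0, 0.0008],
    [0, 0.0012, 0.0299, 0.0003, 0, 0, 0.0008],
    [0, 0.0012, 0.0299, 0.0003, 0, 0, 0.0008],
    [0, 0.0012, 0.0299, 0.0003, 0, 0, 0.0008],
    [0, 0, 0, 0, 0, 0, 0],
    [0, 0, 0, 0, 0, 0, 0],
    [0, 0, 0, 0, 0, 0, 0]
  ]
}}

```text
time_s: 19.07
tcp_pos: [0.5773, -0.144, 0.1431]
eef_rot: [-179.8, 0.1, 3.5]
contact_force: [0.3, -0.3, -2.9]
gripper_width: 0.0319
gripper_force: 29.9
```

```bash
python3 -c "
from h import *
plan((578,-143.5,37,3.6))"
```

```text
3 rows of [0.0003, -0.0001, 0.0354, -0.0006, 0.0004, -0.0004]
```

{"fn": "apply_moves", "kwargs": {
  "targets": [
    [0, 0.0003, 0, 0.035, 0, 0, 0],
    [0, 0.0003, 0, 0.035, 0, 0, 0],
    [0, 0, 0, 0.023, 0, 0, 0],
    [0, 0, 0, 0.01, 0, 0, 0],
    [0, 0, 0, 0.004, 0, 0, 0],
    [0, 0, 0, 0.002, 0, 0, 0],
    [0, 0, 0, 0, 0, 0, 0],
    [0, 0, 0, 0, 0, 0, 0]
  ]
}}

```text
time_s: 19.73
tcp_pos: [0.5794, -0.1435, 0.0361]
eef_rot: [-179.9, -0.1, 3.6]
contact_force: [-0.2, 0.5, -1.5]
gripper_width: 0.0322
gripper_force: 29.9
```

{"fn": "apply_moves", "kwargs": {
  "targets": [
    [0, 0, 0, 0.001, 0, 0, 0],
    [0, 0, 0, 0.001, 0, 0, 0],
    [0, 0, 0, 0, 0, 0, 0],
    [0.55, 0, 0, 0, 0, 0, 0],
    [0.55, 0, 0, 0, 0, 0, 0],
    [0.55, 0, 0, 0, 0, 0, 0],
    [0.55, 0, 0, -0.02, 0, 0, 0],
    [0.55, 0, 0, -0.03, 0, 0, 0],
    [0.55, 0, 0, -0.038, 0, 0, 0],
    [0.55, 0, 0, -0.038, 0, 0, 0],
    [0.55, 0, 0, -0.038, 0, 0, 0],
    [0.55, 0, 0, -0.03, 0, 0, 0],
    [0.55, 0, 0, 0, 0, 0, 0],
    [0.55, 0, 0, 0, 0, 0, 0],
    [0.55, 0, 0, 0, 0, 0, 0]
  ]
}}

```text
time_s: 20.98
tcp_pos: [0.5781, -0.1441, 0.2264]
eef_rot: [-179.8, 0.0, 3.5]
contact_force: [0.3, -0.1, -0.8]
gripper_width: 0.0483
gripper_force: 0.0
```

```bash
python3 -c "
from h import *
c=capture('scene');save('end',c['frame']);blobs(c,.0345,.06,(.45,.66,-.4,.32),40)"
```

```text
px [299. 189.] n 44 z 0.0412 rect [485.   95.7] [14.5 17.3] 84.8 mean [0.4864 0.096 ]
px [116. 215.] n 318 z 0.0471 rect [ 547.9 -328.9] [33.  63.2] 88.0 mean [ 0.5464 -0.3266]
px [284. 216.] n 255 z 0.0435 rect [584.4  55. ] [60.  31.8] 19.8 mean [0.58   0.0526]
px [389. 213.] n 64 z 0.0484 rect [592.3 288. ] [13.5 12.9] 6.7 mean [0.5935 0.2872]
px [197. 223.] n 176 z 0.0393 rect [ 578.6 -143. ] [39.5 31.4] 1.9 mean [ 0.5813 -0.1424]
px [109. 238.] n 712 z 0.0471 rect [ 620.6 -328.6] [ 37.3 116.6] 1.5 mean [ 0.6194 -0.3278]
```

View pics/end.png

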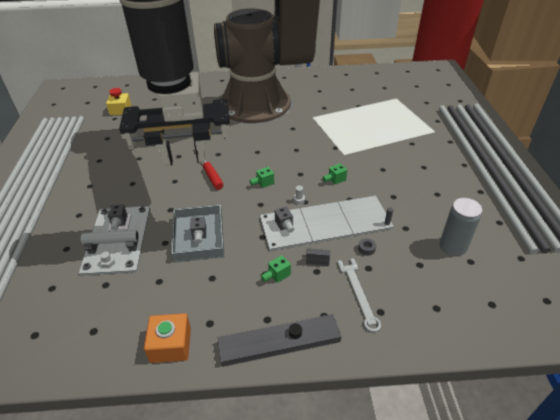

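The stiffest plunger is on the pad at (116,215) with its pin towards the tube. The weakest is in the tray at (197,230), the middling one is on the rack at (284,218), and the bystanders haven't moved.

```bash
python3 -c "
from plant import close_job
print(close_job())"
```

```text
the job is handed in; nothing more can be done
None
```

I squeezed all three plungers in order at 20 N and their pins went in 13.7, 3.0 and 6.3 mm; #2 (stiffest) is now on the jig's pad, #1 (weakest) is in the reject tray and #3 (middling) stays on the rack, and I handed the job in at about 21 s without seeing the verdict.

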